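Set the saucepan's hotplate to three

ROBOT

A 7-joint arm with a two-finger parallel gripper is mounted at the origin on the work surface. World frame = base frame: x ahead of the robot, y to its left, z up, the work surface at z = 0. Lengths are in m, angles in rad, forces in N, time in s.
With the tool pointing down it reaches from about 0.425 to 0.875 m from the base axis. Payload 8.4 kg.
Tool frame: the origin (TCP) lies on the centre line of the jaws, within the pads' length; the fingertips stand 14 mm ahead of it and the grasp point (between the pads) lies 5 mm behind it; z points along the fingers, y is the line along which they close (so a half turn about z gives the same grasp; the last joint's range is limited). The gripper opens to 87 mm and grips with 3 to 60 N. Pads are 19 mm wide; open, the fingers measure 117 mm over their backs; the gripper's body (75 mm by 190 mm) begins 51 mm behind the grasp point.
Start: joints at [1.207, 0.333, 0.04, 1.465, -0.013, 1.343, -0.059], TCP at [0.17, -0.627, 0.237] pointing down, gripper open.
Joint ranges: [-2.58, 2.58], [-0.38, 2.09], [-1.3, 1.39], [0.25, 2.4], [-1.5, 4.64], [0.08, 2.09], [-2.65, 2.65]. Speed limits (rad/s): [2.22, 2.22, 2.79, 2.79, 3.14, 3.14, 3.14].

INTERFACE

Orientations are given as a unit quaternion [x, y, z, w].
In Python, from workcell import * gives the robot as it stands. The module is installed in compiled form; this text tells all that it offers.
- The arm moves only by the shell command python3 -m pendant 'ROWS' [OPENING] [FORCE]. ROWS is JSON, a list of rows, each an object with "xyz": the shift along the world's x, y, z in cm, a list of three; "roll": the turn about the world's z in degrees. A call has exactly 8 rows; each row is the pose to reach, as a shift and turn from the pose commanded when the call began; what a row does not reach only later rows make up. A row lasts 1/8 s, in which the tool goes at most 62.5 mm and 10.7 degrees, less where a joint would pass 70% of its speed; a pose out of reach is approached as far as the arm can. A call with a gripper value outside its range is refused whole. OPENING is the finger opening in cm, from 0 to 8.7, set as the call begins (- or left out, the last holds). The fingers move at their own pace and stop on an object; FORCE is the grip in N (left out, the last holds). Time passes only in rows, so rows that repeat a pose let the fingers close, or fill a call up. It gives the time, the measured TCP pose, the force, the opening and the grip force at its end, in the units of the state.
- sense(): the state, without advancing time (a new reading comes with each control period).
- snapshot(name): name is "scene" or "top"; returns (picture, depth): 480x640x3 uint8, red, green, blue; 480x640 float32, m along the optical axis (not along the pixel's ray), 0 where there is no reading.
- get_calibration(name): a dict with "fx", "fy", "cx", "cy" (pixels), "distortion" ([k1, k2, p1, p2, k3] as OpenCV has them; the pictures are not rectified), "rvec" (rotation vector, rad) and "tvec" (3), from world to camera coordinates, as OpenCV has them. Camera axes: x right, y down, z forward; pixel columns grow to the right and rows downward; lengths in m; the calibration is good to about 2 mm. A picture is of the moment at which its call begins. get_calibration takes no time and is no camera call.
- sign_off(): hands the job in; it is judged then, once.
The state is a dict: "t": time; "qpos": joint angles; "qd": joint speeds; "joint_torque": joint torques, N m; "tcp_pos": TCP position; "orientation": TCP orientation; "wrist_force": force on the tool from outside, world axes, zero at the start; "ft_torque": the same for the moment, N m; "grip_width": finger opening in m; "grasp_force": force on a finger pad.
Only numpy, scipy, OpenCV 4.12 (cv2) and the standard library are available. Lean on these libraries where they do the work, as an engineer would, in place of code of your own. Each camera call takes 0.05 s, during which the arm holds its last target. There are 200 camera calls.

TASK

Turn the hotplate under the long-handled steel saucepan to setting 3: turn the dial straight in front of that plate until its red pointer clicks in at the third white dot, counting clockwise from the red off bar, and let go. Leave the other dial as it is set and do not shift the saucepan or the blue casserole.

Things in the scene. Friction and masses are not known exactly. Their poses are not given: they have to be found in the camera images.
- dial_left (a joint): value of the left dial: 0 at off (red bar), 0.45 rad more per click, so the dots 1 to 5 read 0.45, 0.90, 1.35, 1.80, 2.25; grows clockwise seen from above, end stops at -0.06 and 2.31. A sprung detent (less than 0.1 N m to overcome) draws the dial to the nearest position once it is let go.
- dial_right (a joint): value of the right dial: 0 at off (red bar), 0.45 rad more per click, so the dots 1 to 5 read 0.45, 0.90, 1.35, 1.80, 2.25; grows clockwise seen from above, end stops at -0.06 and 2.31. A sprung detent (less than 0.1 N m to overcome) draws the dial to the nearest position once it is let go.
- dial_left_grip (a point): on the axis of the left dial (the one on the +y side is left, on the -y side right; its plate is the one straight behind it, farther from the robot), at the height to grip. The dial is a black disc 52 mm across with a silver bar grip 48 mm long, 13 mm thick; this point lies 22 mm above the disc and 8 mm below the bar's top, 86 mm above the worktop. x runs along the bar to the end with the red pointer line, z up; it turns with the dial.
- dial_right_grip (a point): on the axis of the right dial (the one on the +y side is left, on the -y side right; its plate is the one straight behind it, farther from the robot), at the height to grip. The dial is a black disc 52 mm across with a silver bar grip 48 mm long, 13 mm thick; this point lies 22 mm above the disc and 8 mm below the bar's top, 86 mm above the worktop. x runs along the bar to the end with the red pointer line, z up; it turns with the dial.
- dial_left_tip (a point): on the left dial's pointer end: the end face of the bar that bears the red line, 24 mm from the axis, at the same height as the grip point
- dial_right_tip (a point): on the right dial's pointer end: the end face of the bar that bears the red line, 24 mm from the axis, at the same height as the grip point
- saucepan_center (a point): centre, 35 mm above its underside, of a lidded steel saucepan, 164 mm across, 100 mm high with its lid knob, with one straight black handle along its x axis that ends 230 mm from the centre. It stands on one of the hob's two round plates, 190 mm behind the dial of that plate; the plates and the dials are each 260 mm apart. The hob (steel, 340 by 540 mm, top 56 mm above the worktop, a black strip with the two dials along the side nearest the robot) stands a little turned.
- casserole_center (a point): centre, 34 mm above its underside, of a blue lidded casserole with two ears, 172 mm across, 102 mm high with its lid knob; it stands on the other plate

How it is judged:
By the outcome, as a careful person would: the job done as asked, in the order asked, and still so for the second after the job is handed in, with the robot touching nothing.
It also fails if it takes over 32 s, if anything falls off the work surface, if the arm or the gripper's body presses on something with over 40 N, if the wrist force passes 120 N, or if a joint passes its speed limit or range.

## Working session

There is one attempt and no reset: what is moved stays moved. The work goes in short steps, Python scripts to look and compute and a shell command to move; the robot and the scene stay as the last step left them, time stands still between calls to the robot, and variables do not carry over. Pictures are saved under pics/ and viewed, at most 10 in all, crops included, and the job is handed in when it is done.

```bash
mkdir -p pics
cat > h.py <<'E'
from workcell import *
import numpy as np, cv2
def ray(n,uv,z):
    c=get_calibration(n);K=np.array([[c['fx'],0,c['cx']],[0,c['fy'],c['cy']],[0,0,1.]])
    R=cv2.Rodrigues(np.array(c['rvec'],float))[0];t=np.array(c['tvec'],float).ravel()
    p=cv2.undistortPoints(np.array(uv,float).reshape(-1,1,2),K,np.array(c['distortion'],float)).reshape(-1,2)
    d=np.c_[p,np.ones(len(p))]@R; o=-R.T@t
    return o+d*((z-o[2])/d[:,2])[:,None]
E
python3 - <<'E'
from h import *
for n in("scene","top"):
    im,d=snapshot(n); cv2.imwrite(f'pics/{n}0.png',im[...,::-1]); np.save(n+'0.npy',d)
    c=get_calibration(n);R=cv2.Rodrigues(np.array(c['rvec'],float))[0];print(n,-R.T@np.array(c['tvec']).ravel(),c['fx'])
s=sense();print(s['t'],s['tcp_pos'],s['orientation'],s['grip_width'])
E
```

```text
scene [1.18130304 0.23041928 0.51881763] 531.4857497924756
top [0.56765238 0.01024116 0.93856303] 513.4314224733221
0.1 [ 0.16998524 -0.62695388  0.23574459] [ 9.91245901e-01  1.32026620e-01 -1.42134806e-04 -7.17413807e-04] 0.08751388973581833
```

View pics/top0.png

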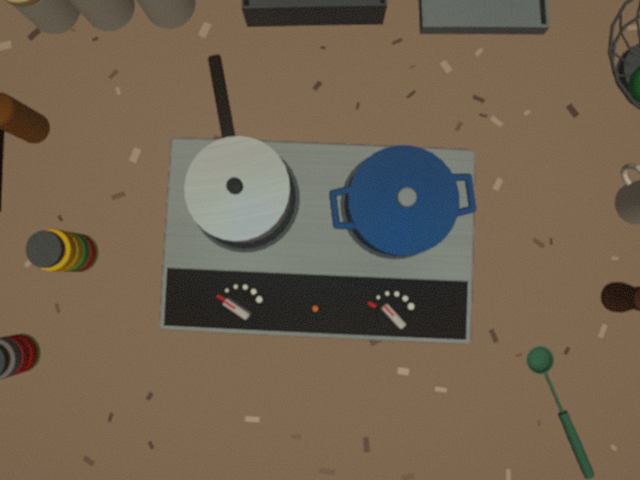

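View pics/scene0.png

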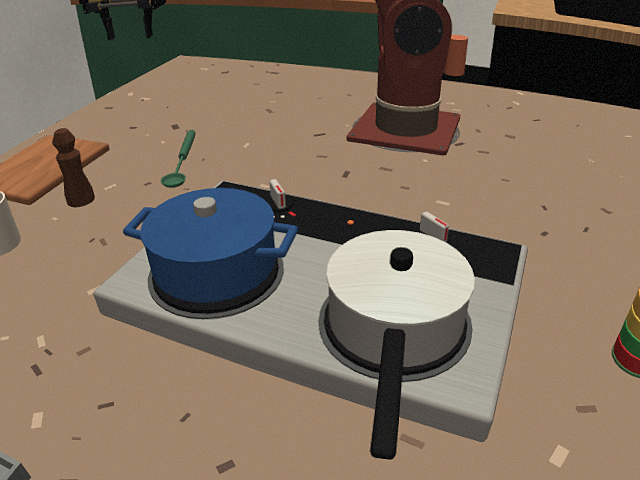

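The top view shows the saucepan at (238,190), so its dial is the left one at about (236,308). The casserole's dial is at (393,316). I'll zoom in on both dials.

Run:
```python
from h import *
im=cv2.imread('pics/top0.png')
a=cv2.resize(im[275:335,205:275],None,fx=5.5,fy=5.5,interpolation=cv2.INTER_CUBIC);b=cv2.resize(im[275:335,355:425],None,fx=5.5,fy=5.5,interpolation=cv2.INTER_CUBIC)
cv2.imwrite('pics/z.png',np.hstack([a,b]))
hs=cv2.cvtColor(im,cv2.COLOR_BGR2HSV)
for x0,x1 in((205,275),(355,425)):
  sub=im[275:332,x0:x1].astype(int);h=hs[275:332,x0:x1]
  for nm,m in(('white',(sub.min(2)>110)),('red',(sub[...,2]>90)&(sub[...,2]-sub[...,1]>50))):
    n,l,s,c=cv2.connectedComponentsWithStats(m.astype(np.uint8))
    for i in range(1,n):
      if s[i,4]<3: continue
      y,x=np.where(l==i);uv=c[i]+[x0,275]
      r=cv2.minAreaRect(np.c_[x,y].astype(np.float32)) 
      print(nm,uv.round(1),s[i,4],'z58',ray('top',uv,.058)[0].round(4)[:2],'z94',ray('top',uv,.094)[0].round(4)[:2],np.round(r[1],1),round(r[2],1))
```

```text
white [235.2 286.3] 12 z58 [0.5554 0.1613] z94 [0.5559 0.1551] [3. 3.] 0.0
white [244.8 286.6] 19 z58 [0.5547 0.1448] z94 [0.5553 0.1393] [4. 4.] 90.0
white [226.5 290. ] 8 z58 [0.5492 0.1765] z94 [0.55   0.1697] [2.1 2.1] 45.0
white [253.1 291.2] 23 z58 [0.5468 0.1306] z94 [0.5476 0.1256] [5. 4.] 90.0
white [258.6 299.1] 31 z58 [0.5333 0.1212] z94 [0.5347 0.1166] [5.7 4.9] 45.0
white [237.5 310.1] 142 z58 [0.5147 0.1576] z94 [0.5169 0.1516] [26.6  6.4] 33.7
white [227.2 330.2] 94 z58 [0.4805 0.1755] z94 [0.484  0.1687] [51.  2.] 0.0
red [224.  300.4] 71 z58 [0.5315 0.1809] z94 [0.533  0.1739] [22.2  4.4] 33.7
white [398.7 275.7] 140 z58 [ 0.5705 -0.1191] z94 [ 0.5704 -0.1138] [ 3. 66.] 90.0
white [386.7 292.9] 13 z58 [ 0.5414 -0.0981] z94 [ 0.5425 -0.0936] [3.5 2.8] 45.0
white [396.2 293.5] 18 z58 [ 0.5402 -0.1144] z94 [ 0.5413 -0.1093] [3. 4.] 90.0
white [377.9 296.9] 8 z58 [ 0.5349 -0.0829] z94 [ 0.5362 -0.0791] [2. 2.] 90.0
white [405. 298.] 21 z58 [ 0.5324 -0.1292] z94 [ 0.5338 -0.1235] [4. 4.] 90.0
white [410.5 305.9] 34 z58 [ 0.5189 -0.1384] z94 [ 0.5209 -0.1323] [6. 5.] 90.0
white [394.7 317.7] 153 z58 [ 0.4991 -0.1109] z94 [ 0.5019 -0.106 ] [26.8  6.9] 47.5
red [371.7 304.2] 39 z58 [ 0.5226 -0.0722] z94 [ 0.5244 -0.0688] [8.5 4.5] 26.6
red [388.1 309.8] 33 z58 [ 0.5126 -0.1   ] z94 [ 0.5148 -0.0955] [13.4  2.1] 45.0
```

View pics/z.png

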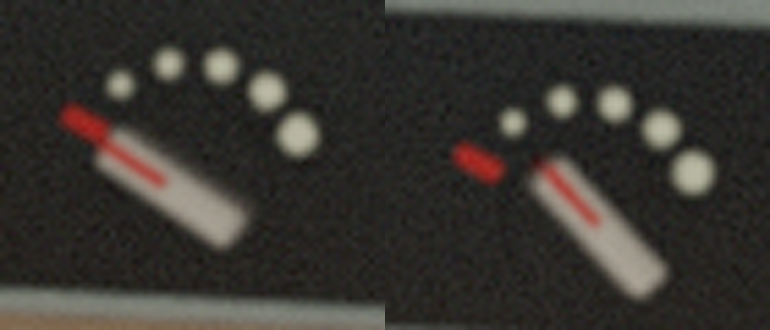

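The saucepan's dial is the left one, and it sits at or near off. A circle through its dots puts the axis at about (0.519, 0.155), with dot 3 at a heading of about -16° and off at about 61°. I'll set out on an outward path.

```bash
python3 -m pendant '[{"xyz":[3,3,0],"roll":0},{"xyz":[7,7,0],"roll":0},{"xyz":[11,11,0],"roll":4},{"xyz":[15,15,0],"roll":8},{"xyz":[19,19,0],"roll":12},{"xyz":[23,23,0],"roll":16},{"xyz":[27,27,0],"roll":20},{"xyz":[30,30,0],"roll":22}]' 8.7
python3 -m pendant '[{"xyz":[1,5,0],"roll":2},{"xyz":[2,11,0],"roll":5},{"xyz":[2.5,17,0],"roll":8},{"xyz":[3,23,0],"roll":11},{"xyz":[3.5,29,0],"roll":14},{"xyz":[4,35,0],"roll":17},{"xyz":[4.5,40,0],"roll":20},{"xyz":[4.5,43,0],"roll":20}]' 4.5
python3 - <<'E'
from h import *
from scipy.spatial.transform import Rotation as R
s=sense();M=R.from_quat(s['orientation']).as_matrix();print(s['t'],s['tcp_pos'],np.degrees(np.arctan2(M[1,0],M[0,0])),s['qpos'],s['grip_width'])
# dial axis/circle, off bar
d=np.array([[.5492,.1765],[.5554,.1613],[.5547,.1448],[.5468,.1306],[.5333,.1212]])
A=np.c_[2*d,np.ones(5)];r=np.linalg.lstsq(A,(d**2).sum(1),rcond=None)[0];c=r[:2];print(c,np.degrees(np.arctan2(*(d-c).T[::-1])))
im=cv2.imread('pics/top0.png').astype(int);m=np.zeros(im.shape[:2],bool)
sub=(slice(280,330),slice(207,272))
m[sub]=im[sub].min(2)>90; m[sub]|=(im[sub][...,2]>90)&(im[sub][...,2]-im[sub][...,1]>50)
y,x=np.where(m);k=(y>297)&(y<322)&(x<252)&(x>222);P=ray('top',np.c_[x[k],y[k]],.094)[:,:2]
w,v=np.linalg.eigh(np.cov(P.T));print('bar',P.mean(0),np.degrees(np.arctan2(v[1,1],v[0,1]))%180)
im,_=snapshot('scene');cv2.imwrite('pics/s1.png',im[...,::-1])
E
```

```text
t: 1.1
tcp_pos: [0.4716, -0.3249, 0.2363]
orientation: [0.947, 0.32, 0.0, -0.0]
wrist_force: [0.6, -0.3, 0.1]
grip_width: 0.0866
grasp_force: 0.0
t: 2.1
tcp_pos: [0.5146, 0.1056, 0.2364]
orientation: [0.877, 0.48, 0.0, -0.0]
wrist_force: [-0.3, -0.9, 1.0]
grip_width: 0.0452
grasp_force: 0.0
2.1 [0.51464374 0.10563216 0.23641188] 57.380826231998554 [ 0.30463859  0.12759408 -0.63702224  1.73904859  0.07790608  1.30061683
 -0.91863433] 0.045198090789462984
[0.51952706 0.15502486] [ 35.89432099   9.92218107 -16.20927796 -41.84671326 -67.84464194]
bar [0.51933531 0.15518357] 55.393188324739654
```

View pics/s1.png

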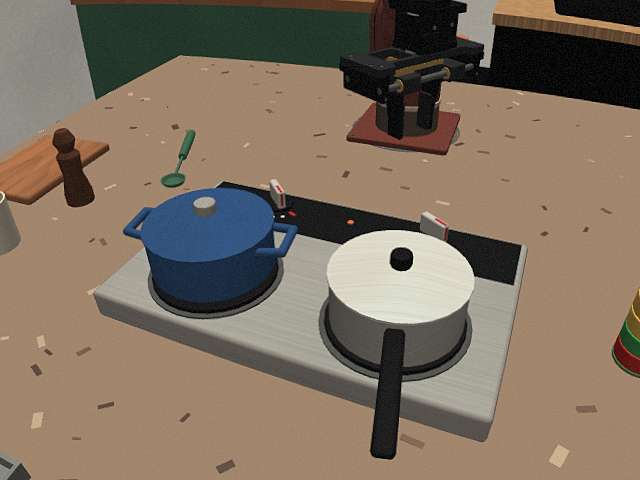

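The scene view shows the gripper hanging over the robot-side edge of the hob, at about (410,90), with nothing in its way. The fitted bar centre matches the dial axis to within 1 mm. I'll move over the dial and go down part way.

```bash
python3 -m pendant '[{"xyz":[0.2,2.5,0],"roll":0},{"xyz":[0.4,4.5,0],"roll":0},{"xyz":[0.4,5.2,0],"roll":0},{"xyz":[0.4,5.2,-3],"roll":0},{"xyz":[0.4,5.2,-6],"roll":0},{"xyz":[0.4,5.2,-9],"roll":0},{"xyz":[0.4,5.2,-11],"roll":0},{"xyz":[0.4,5.2,-11],"roll":0}]'
python3 - <<'E'
from h import *
for n,y,x in(("scene",(120,320),(300,560)),("top",(220,370),(150,350))):
    im,_=snapshot(n);cv2.imwrite(f'pics/{n}2.png',cv2.resize(im[y[0]:y[1],x[0]:x[1],::-1],None,fx=3,fy=3)[:600,:800])
E
```

```text
t: 3.15
tcp_pos: [0.5181, 0.1534, 0.1251]
orientation: [0.878, 0.478, -0.002, -0.0]
wrist_force: [-0.1, 0.6, -0.6]
grip_width: 0.0452
grasp_force: 0.0
```

View pics/scene2.png

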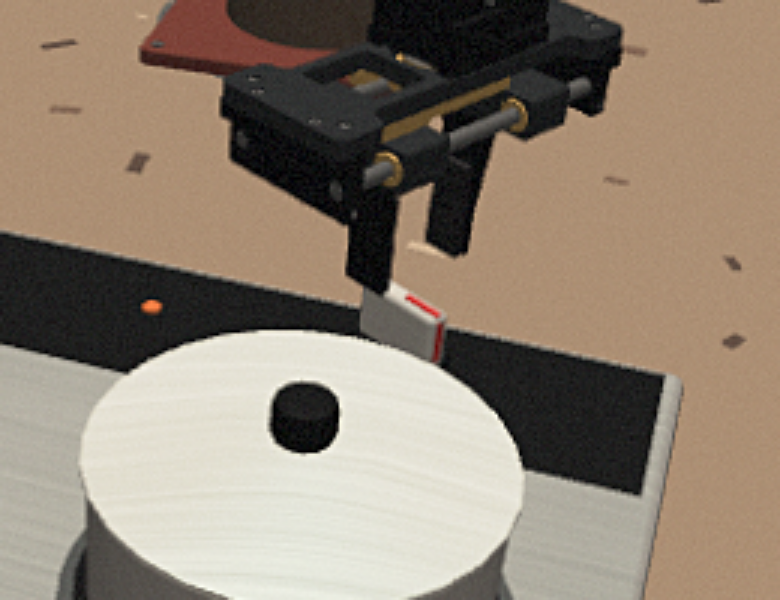

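The fingers straddle the bar: tips at about (370,280) and (450,250) in the crop, bar top at (405,300). The gripper body clears the pan. I'll go down and close gently.

```bash
python3 -m pendant '[{"xyz":[0.1,0.1,-1],"roll":0},{"xyz":[0.1,0.1,-2],"roll":0},{"xyz":[0.1,0.1,-3],"roll":0},{"xyz":[0.1,0.1,-3.8],"roll":0},{"xyz":[0.1,0.1,-4.2],"roll":0},{"xyz":[0.1,0.1,-4.2],"roll":0},{"xyz":[0.1,0.1,-4.2],"roll":0},{"xyz":[0.1,0.1,-4.2],"roll":0}]'
python3 -m pendant '[{"xyz":[0,0,0],"roll":0},{"xyz":[0,0,0],"roll":0},{"xyz":[0,0,0],"roll":0},{"xyz":[0,0,0],"roll":0},{"xyz":[0,0,0],"roll":0},{"xyz":[0,0,0],"roll":0},{"xyz":[0,0,0],"roll":0},{"xyz":[0,0,0],"roll":0}]' 0.5 15
```

```text
t: 4.25
tcp_pos: [0.5203, 0.1557, 0.0848]
orientation: [0.878, 0.478, 0.0, 0.0]
wrist_force: [0.1, -0.6, -0.2]
grip_width: 0.0452
grasp_force: 0.0
t: 5.25
tcp_pos: [0.5201, 0.1557, 0.0846]
orientation: [0.878, 0.478, -0.0, -0.0]
wrist_force: [-1.3, -0.3, 1.2]
grip_width: 0.0135
grasp_force: 15.0
```

The bar is gripped at 13.5 mm with a small side force. Next I turn clockwise from 57° to about -16°.

```bash
python3 -m pendant '[{"xyz":[0,0,0],"roll":-5},{"xyz":[0,0,0],"roll":-12},{"xyz":[0,0,0],"roll":-19},{"xyz":[0,0,0],"roll":-26},{"xyz":[0,0,0],"roll":-33},{"xyz":[0,0,0],"roll":-40},{"xyz":[0,0,0],"roll":-46},{"xyz":[0,0,0],"roll":-50}]'
python3 -m pendant '[{"xyz":[0,0,0],"roll":-6},{"xyz":[0,0,0],"roll":-12},{"xyz":[0,0,0],"roll":-18},{"xyz":[0,0,0],"roll":-23},{"xyz":[0,0,0],"roll":-23},{"xyz":[0,0,0],"roll":-23},{"xyz":[0,0,0],"roll":-23},{"xyz":[0,0,0],"roll":-23}]'
python3 -c "
from h import *
from scipy.spatial.transform import Rotation as R
s=sense();M=R.from_quat(s['orientation']).as_matrix();print(np.degrees(np.arctan2(M[1,0],M[0,0])),s['ft_torque'],s['qpos'])"
```

```text
t: 6.25
tcp_pos: [0.5204, 0.1546, 0.0845]
orientation: [0.998, 0.061, 0.0, 0.001]
wrist_force: [1.3, -3.8, -0.4]
grip_width: 0.013
grasp_force: 15.0
t: 7.25
tcp_pos: [0.521, 0.1547, 0.0846]
orientation: [0.991, -0.137, 0.001, 0.0]
wrist_force: [2.7, -4.1, -1.4]
grip_width: 0.0201
grasp_force: 21.6
-15.709633322186063 [-0.78488428 -0.80808153  0.69692729] [ 0.0181234   0.28739928 -0.44597427  1.87957789  0.14708941  1.00535473
 -2.33584599]
```

The opening grew to 20 mm with 0.7 N m of torque, so the bar is skewed in the jaws. I'll look before going on.

Run:
```python
from h import *
im,_=snapshot('scene');a=cv2.resize(im[120:320,300:560,::-1],None,fx=3,fy=3)
cv2.imwrite('pics/s3.png',a)
im,_=snapshot('top');cv2.imwrite('pics/t3.png',cv2.resize(im[230:350,160:320,::-1],None,fx=4.5,fy=4.5))
```

```text
(no output)
```

View pics/s3.png

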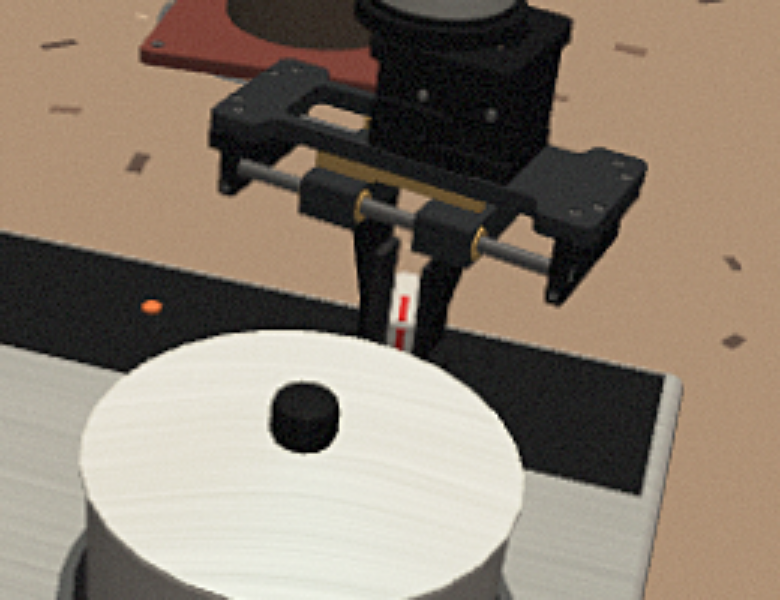

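View pics/t3.png

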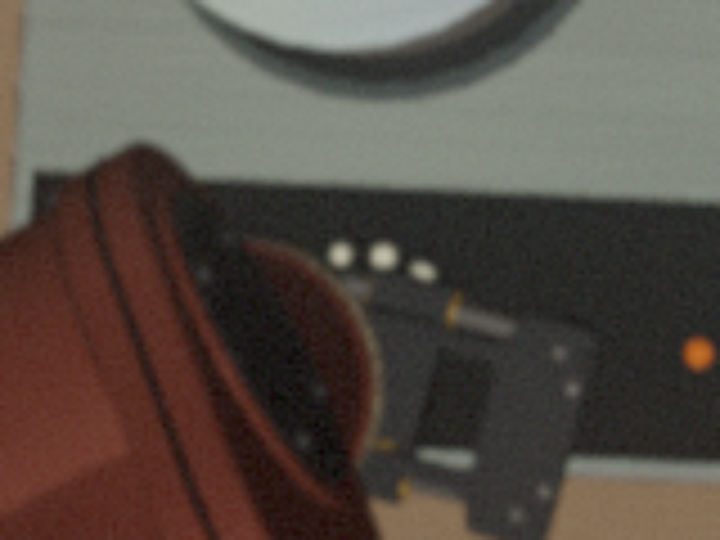

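The pointer shows between the fingers at crop (403,315), pointing nearly straight at the camera. The bar is lagging the jaws and seems to have slipped near dot 2. I'll open, let it settle, and measure its heading.

```bash
python3 -m pendant '[{"xyz":[0,0,0],"roll":0},{"xyz":[0,0,0],"roll":0},{"xyz":[0,0,0],"roll":4},{"xyz":[0,0,0],"roll":10},{"xyz":[0,0,0],"roll":16},{"xyz":[0,0,0],"roll":22},{"xyz":[0,0,0],"roll":24},{"xyz":[0,0,0],"roll":24}]' 4.5
cat > bar.py <<'E'
from h import *
im,_=snapshot('scene');im=im.astype(int)
m=(im[...,0]>90)&(im[...,0]-im[...,1]>50);m[:195]=0;m[250:]=0;m[:,:415]=0;m[:,460:]=0
y,x=np.where(m);n,l,s,c=cv2.connectedComponentsWithStats(m.astype(np.uint8));print(s[1:],c[1:].round(1))
k=s[1:,4].argsort()[::-1][:3]+1
for i in k:
  y,x=np.where(l==i);P=ray('scene',np.c_[x,y],.094)[:,:2];w,v=np.linalg.eigh(np.cov(P.T));print(P.mean(0),np.degrees(np.arctan(v[1,1]/v[0,1])),len(x))
cv2.imwrite('pics/b%d.png'%int(sense()['t']*100),cv2.resize(im[190:260,400:480,::-1].astype(np.uint8),None,fx=7,fy=7))
E
python3 bar.py; ls pics
```

```text
t: 8.35
tcp_pos: [0.5199, 0.1559, 0.0845]
orientation: [0.997, 0.071, -0.0, -0.0]
wrist_force: [0.3, 0.2, 0.2]
grip_width: 0.0453
grasp_force: 0.0
[[433 218   4   9  29]
 [433 229   3   8  18]] [[434.8 222.3]
 [433.7 232.3]]
[0.53003143 0.15670084] 8.918885359284417 29
[0.55572412 0.15985796] 8.382479964750516 18
b840.png
s1.png
s3.png
scene0.png
scene2.png
t3.png
top0.png
top2.png
z.png
```

It has settled at about 9°, which is dot 2. I'll grip again, in line and more firmly, and turn on one click while watching the opening.

```bash
python3 -m pendant '[{"xyz":[0,0,0],"roll":1},{"xyz":[0,0,0],"roll":1},{"xyz":[0,0,0],"roll":1},{"xyz":[0,0,0],"roll":1},{"xyz":[0,0,0],"roll":1},{"xyz":[0,0,0],"roll":1},{"xyz":[0,0,0],"roll":-1},{"xyz":[0,0,0],"roll":-3}]' 0.5 50
python3 -m pendant '[{"xyz":[0,0,0],"roll":-2},{"xyz":[0,0,0],"roll":-4},{"xyz":[0,0,0],"roll":-6},{"xyz":[0,0,0],"roll":-8},{"xyz":[0,0,0],"roll":-10},{"xyz":[0,0,0],"roll":-10},{"xyz":[0,0,0],"roll":-10},{"xyz":[0,0,0],"roll":-10}]'
python3 bar.py; python3 -c "
from h import *
print(sense()['ft_torque'])"
```

```text
t: 9.4
tcp_pos: [0.5203, 0.1546, 0.0846]
orientation: [0.999, 0.045, 0.0, 0.001]
wrist_force: [0.4, -6.1, 2.2]
grip_width: 0.0125
grasp_force: 50.0
t: 10.4
tcp_pos: [0.5202, 0.1544, 0.0845]
orientation: [0.999, -0.043, -0.0, 0.001]
wrist_force: [-0.3, -6.4, 2.3]
grip_width: 0.013
grasp_force: 50.0
[[430 218   6   9  30]
 [429 228   3   8  17]] [[432.5 222. ]
 [429.8 231.2]]
[0.53021599 0.1534202 ] -3.1650415310289333 30
[0.55495297 0.15419745] 7.910471621807989 17
[-1.28907436  0.07671533 -0.1191325 ]
```

The bar now follows the jaws, both at about -4°. I'll turn the remaining 11°.

```bash
python3 -m pendant '[{"xyz":[0,0,0],"roll":-2},{"xyz":[0,0,0],"roll":-4},{"xyz":[0,0,0],"roll":-6},{"xyz":[0,0,0],"roll":-8},{"xyz":[0,0,0],"roll":-10},{"xyz":[0,0,0],"roll":-11},{"xyz":[0,0,0],"roll":-11},{"xyz":[0,0,0],"roll":-11}]'
python3 bar.py; python3 -c "
from h import *
print(sense()['ft_torque'])"
```

```text
t: 11.45
tcp_pos: [0.5201, 0.1542, 0.0845]
orientation: [0.99, -0.138, -0.0, 0.001]
wrist_force: [-1.4, -6.6, 2.7]
grip_width: 0.0128
grasp_force: 50.0
[[427 218   9   8  29]
 [425 227   4   8  18]] [[430.9 221.6]
 [426.6 230.6]]
[0.53002713 0.15097575] -15.515000603560907 29
[0.55493043 0.14949019] 7.7610468257128025 18
[-1.45547663  0.0928625  -0.06679794]
```

The bar is at about -16°, which is dot 3. I'll release, rise straight up, back off toward the robot, and check.

```bash
python3 -m pendant '[{"xyz":[0,0,0],"roll":0},{"xyz":[0,0,0],"roll":0},{"xyz":[0,0,0],"roll":0},{"xyz":[0,0,0],"roll":0},{"xyz":[0,0,2],"roll":0},{"xyz":[0,0,5],"roll":0},{"xyz":[0,0,9],"roll":0},{"xyz":[0,0,13],"roll":0}]' 4.5
python3 -m pendant '[{"xyz":[0,-4,3],"roll":0},{"xyz":[0,-10,3],"roll":0},{"xyz":[0,-16,3],"roll":0},{"xyz":[0,-22,3],"roll":0},{"xyz":[-1,-28,3],"roll":0},{"xyz":[-2,-34,3],"roll":0},{"xyz":[-3,-40,3],"roll":0},{"xyz":[-3,-43,3],"roll":0}]'
python3 bar.py
python3 - <<'E'
from h import *
im,_=snapshot('top');cv2.imwrite('pics/t9.png',im[...,::-1])
o=cv2.imread('pics/top0.png')
cv2.imwrite('pics/t9z.png',np.vstack([cv2.resize(a[130:340,160:480],None,fx=1.4 if 0 else 2.4,fy=1.4,interpolation=cv2.INTER_CUBIC) if 0 else cv2.resize(a[275:335,205:425],None,fx=3.5,fy=3.5,interpolation=cv2.INTER_CUBIC) for a in(o,im[...,::-1])]))
d=np.abs(o.astype(int)-im[...,::-1]).max(2)[:265,165:480];print('pots changed px',(d>50).sum())
E
```

```text
t: 12.5
tcp_pos: [0.5199, 0.1558, 0.2158]
orientation: [0.99, -0.138, -0.0, -0.0]
wrist_force: [0.4, 0.2, -0.3]
grip_width: 0.0449
grasp_force: 0.0
t: 13.5
tcp_pos: [0.4885, -0.2782, 0.2445]
orientation: [0.99, -0.14, -0.0, 0.001]
wrist_force: [0.8, 0.1, -1.0]
grip_width: 0.0448
grasp_force: 0.0
[[427 218   9   8  29]
 [425 228   3   5   9]
 [426 234   2   1   2]] [[430.9 221.6]
 [426.2 230.3]
 [426.5 234. ]]
[0.53002713 0.15097575] -15.515000603560907 29
[0.55441737 0.14890725] 7.577151255323737 9
[0.56330333 0.15105774] -70.90676887134774 2
pots changed px 0
```

View pics/t9z.png

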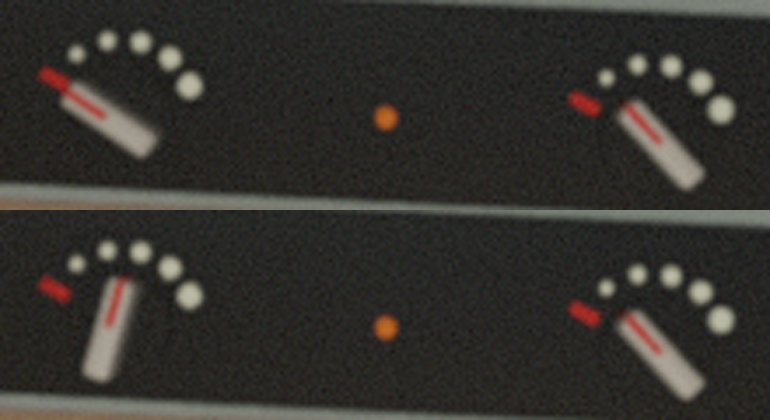

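The lower strip shows the left bar tilted about 15° clockwise of straight ahead, which matches dot 3 at -16°; dot 2 would be at +10°. The right dial looks the same as before, and the pots' image hasn't changed.

```bash
python3 -c "
from workcell import *
print(sign_off())"
```

```text
the job is handed in; nothing more can be done
None
```

The saucepan's dial (the left one) is at setting 3 and released, with its pointer measured at -15.5° against dot 3 at -16°. The first grip slipped at dot 2, so I gripped again more firmly to finish. The right dial and both pots show no change in the pictures, and the job was handed in at about 13.6 s.

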